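Press the finish flask into the sprung dosing ring

ROBOT

A 7-joint arm with a two-finger parallel gripper is mounted at the origin on the work surface. World frame = base frame: x ahead of the robot, y to its left, z up, the work surface at z = 0. Lengths are in m, angles in rad, forces in N, time in s.
With the tool pointing down it reaches from about 0.4 to 0.9 m from the base axis. Payload 5.6 kg.
Tool frame: the origin (TCP) lies at the very end of the fingers, on their centre line; the grasp point (between the pads) lies 19 mm behind it; z points along the fingers, y is the line along which they close (so a half turn about z gives the same grasp; the last joint's range is limited). The gripper opens to 92 mm and grips with 3 to 60 N. Pads are 20 mm wide; open, the fingers measure 128 mm over their backs; the gripper's body (75 mm by 189 mm) begins 69 mm behind the grasp point.
Start: joints at [1.267, 0.468, -0.012, 1.603, 0.006, 1.071, -0.056], TCP at [0.168, -0.628, 0.215] pointing down, gripper open.
Joint ranges: [-2.53, 2.53], [-0.31, 2.02], [-1.57, 1.55], [0.28, 2.44], [-1.29, 4.43], [0.15, 1.84], [-2.92, 2.92]. Speed limits (rad/s): [2.57, 2.57, 3.14, 3.14, 3.14, 3.14, 3.14].

INTERFACE

Orientations are given as a rotation vector (axis times angle).
In Python, from plant import state, cams, r gives the robot as it stands.
- The arm moves only by the tool arm_command, never from a script. Its argument "moves" is a list of rows, each a list of 3 entries, a list of its own where there are three numbers: the opening, from 0 (shut) to 1 (fully open), then the shift along the tool's x, y, z in units of 40 mm (1.0 is 40 mm), then the turn, a rotation vector about the tool's x, y, z in units of 5 degrees (1.0 is 5 degrees). A call has 1 to 20 rows; each row shifts and turns the commanded pose from where the row before left it, along the tool's axes as they then stand; what a row does not reach is not made up. A row lasts 1/10 s, in which the tool goes at most 50 mm and 8.59 degrees, less where a joint would pass 70% of its speed; a pose out of reach is approached as far as the arm can. A call is refused whole if a number of a shift passes 1 or a number of a turn 1, either way. A call with a gripper value outside its range is refused whole. The fingers move at their own pace and stop on an object; "squeeze" is the grip in N (left out, the last holds). Time passes only in rows, so rows that do not move let the fingers close. It gives the time, the measured TCP pose, the force, the opening and the grip force at its end, in the units of the state.
- state(): the state, without advancing time (a new reading comes with each control period).
- cams.read_camera(name): name is "scene" or "side" or "wrist"; returns the picture (384x512x3 uint8, red, green, blue); there is no depth.
- cams.camera_info(name): a dict with "intrinsics" (3x3 intrinsics, pixels), "eye" and "attitude" of the camera in the world. Camera axes: x right, y down, z forward; pixel columns grow to the right and rows downward; lengths in m; the calibration is good to about 2 mm. The wrist camera is an equidistant fisheye: a pixel r from the principal point sees the ray r / f radians off the axis. A picture is of the moment at which its call begins: read the wrist's pose just before it. camera_info takes no time and is no camera call; for the wrist camera it gives the pose at the moment of the call.
- r.finish_job(): hands the job in; it is judged then, once.
Trained networks look in the newest picture that a camera, given by its name, has taken for a name from the list of things; names that differ only in an ending like _2 or _b are one class to them, and where a whole thing is asked for, a point or a joint stands for the part that bears it (a point fixed in the world has none). Each returns a list of dicts, best first, with "conf" (0 to 1); they miss things now and then, are a little off and sometimes report something else, mostly with a low value. They report only what shows in the picture. A call takes as long as a camera call. They do not tell look-alikes from the thing itself.
- cams.outline_of(camera, label): "region" (384x512 bool, what is visible of it) and "box" ([left, top, right, bottom] in pixels, round what is visible of it).
The state is a dict: "t": time; "q": joint angles; "joint_vel": joint speeds; "joint_efforts": joint torques, N m; "position": TCP position; "orientation": TCP orientation; "contact_force": force on the tool from outside, world axes, zero at the start; "wrist_torque": the same for the moment, N m; "gripper_width": finger opening in m; "grasp_force": force on a finger pad.
Only numpy, scipy, OpenCV 4.12 (cv2) and the standard library are available. Lean on these libraries where they do the work, as an engineer would, in place of code of your own. Each camera call takes 0.05 s, during which the arm holds its last target. There are 200 camera calls.

TASK

In this leather workshop the sharpening stone has been left lying across the orange sprung ring of the dosing stand: first take it off and lay it flat on the cork mat, and let go of it. Then stand the amber flask upright in the ring, press it straight down until the ring is almost at the bottom of its travel, and finish there, still holding the flask pressed down with nothing but the flask touching the stand. Leave the green flask and the other things on the bench where they are, and never tip the amber flask over.

Things in the scene. Friction and masses are not known exactly. Their poses are not given: they have to be found in the camera images.
- amber_flask: Amber glass flask, 120 mm high, 0.25 kg. Origin at the centre of its underside, z up its axis. Belly: a ball 68 mm across centred 34 mm above the origin (top at 68 mm), on a foot 36 mm across, 5 mm high; straight neck 26 mm across from 68 to 105 mm, to grip it by; fixed black stopper 30 mm across, 105 to 120 mm. It and the green flask stand left (+y) of the stand, in either place.
- green_flask: Green glass flask of the same shape and size as the amber one; not needed, leave it standing where it is.
- stone: Grey sharpening stone, a plain bar 130 x 38 x 25 mm (its own x, y, z), about 0.24 kg. Origin at the centre of its underside. At the start it lies flat across the top of the orange ring, its underside 60 mm above the bench.
- mat: Cork mat fixed to the bench, 180 x 120 x 4 mm (its own x, y, z), to the right (-y) of the stand. Origin at the centre of its underside; the stone is to be laid on its top face.
- cradle: Dosing stand fixed to the bench, with the sprung ring it carries. Blue base plate 110 x 110 x 12 mm, on it an aluminium collar 84 mm in outer diameter that reaches 30 mm above the bench; the ring above it is coaxial. Origin at the centre of the plate's underside, on the bench.
- ring_seat (a point): Centre of the orange ring at its top rim; goes down with the ring; 60 mm above the bench when the ring is up. Ring: hole 52 mm, outside 66 mm, 10 mm thick. The belly rests on the hole's upper edge, which centres it: seated, the flask's origin lies 12 mm below this point (48 mm above the bench, ring up), nothing in the way underneath.
- ring (a joint): Travel of the ring downward: 0 up (as at the start), 0.020 m at the bottom stop. A spring holds it up: it begins to yield at about 6 N, takes about 10.5 N at 12 mm and 14 N at 20 mm; neither the stone's nor the flask's own weight presses it down, and it springs back when let go.
- hammer: Hammer lying at the back of the bench; leave alone.
- awl: Wood-handled awl lying at the left; leave alone.
- spool: Wooden thread spool, 48 mm in diameter, 50 mm high, behind the stand; leave alone.
- jar: Clear jar with a steel cap, 70 mm in diameter, 75 mm high, at the back left; leave alone.
- weight: Brass weight, 60 mm in diameter, 58 mm high, near the robot's base; leave alone.
- last: Wooden shoe last, about 220 mm long, 75 mm high, at the right; leave alone.
There are look-alikes about, which are no part of the job. Of the things that look like the stone, the largest one is meant.

How it is judged:
On the way:
1. the stone lies flat on the cork mat, let go and at rest (x of stone in the frame of mat between -0.08 and 0.08 m and y of stone in the frame of mat between -0.052 and 0.052 m and z of stone in the frame of mat between -0.004 and 0.035 m and contact force between stone and mat above 0.5 N and (angle between stone's own z axis and vertical below 0.15 rad or angle between stone's own z axis and vertical above 2.99 rad) and linear speed of stone below 0.03 m/s and contact force between each of the arm, the fingers and stone below 0.2 N), for 0.2 s.
At the end, for the whole second after the job is handed in: The robot holds the amber flask in the ring (within 8 mm of centre, 10 degrees of upright, seated), the ring at least 12 mm down, flask pressing it with over 5 N, robot not touching the stand. The stone lies flat, centre on the mat, let go (all of step 1 and value of joint ring above 0.012 m and horizontal distance between amber_flask and ring_seat below 0.008 m and z of amber_flask in the frame of ring_seat between -0.018 and -0.006 m and angle between amber_flask's own z axis and vertical below 0.17 rad and linear speed of amber_flask below 0.02 m/s and contact force between amber_flask and cradle above 5 N and contact force between any of the fingers, the arm and amber_flask above 3 N and contact force between each of the fingers, the arm and cradle below 1 N and contact force between stone and cradle below 0.1 N); the arm keeps its last pose, push and grip.
It fails at once if the amber flask is tipped over (angle between amber_flask's own z axis and vertical above 0.8 rad).
It fails at once if the green flask or another thing on the bench is moved by more than 30 mm (distance of any of green_flask, hammer, awl, spool, jar, weight, last from where it was at the start of the episode above 0.03 m).
It fails at once if the green flask is tipped over (angle between green_flask's own z axis and vertical above 0.5 rad).
It also fails if it takes over 54 s, if anything falls off the work surface, if the arm or the gripper's body presses on something with over 40 N, if the wrist force passes 120 N, or if a joint passes its speed limit or range.

## Working session

There is one attempt and no reset: what is moved stays moved. The work goes in short steps, Python scripts to look and compute and a tool call to move; the robot and the scene stay as the last step left them, time stands still between calls to the robot, and variables do not carry over. Pictures are saved under pics/ and viewed, at most 10 in all, crops included, and the job is handed in when it is done.

Besides the shell and the picture viewer there is one more tool, called after "Emit:" in YAML: its name, and indented under it one key for each argument. arm_command: Moves the arm, as the interface text tells. Its arguments: {"type":"object","properties":{"moves":{"type":"array","items":{"type":"array"}},"squeeze":{"type":"number"}},"required":["moves"]}

```bash
mkdir -p pics; ls
python3 - <<'E'
from plant import state, cams, r
import cv2,numpy as np
a=cams.read_camera("scene");b=cams.read_camera("side")
cv2.imwrite("pics/a.png",a[:,:,::-1]);cv2.imwrite("pics/b.png",b[:,:,::-1])
s=state();print(s)
for n in("scene","side","wrist"):print(n,cams.camera_info(n))
for n in("scene","side"):
  for l in("amber_flask","green_flask","stone","mat","cradle","ring_seat"):
    for d in cams.outline_of(n,l)[:3]:
      m=d["region"];ys,xs=np.nonzero(m);print(n,l,round(d["conf"],2),d["box"],xs.mean().round(1),ys.mean().round(1),m.sum())
E
```

```text
pics
{'t': 0.1, 'q': array([ 1.2669894 ,  0.46825584, -0.01160743,  1.60349806,  0.00601441,
        1.07139034, -0.05626093]), 'joint_vel': array([ 1.33496402e-03, -1.60701042e-03,  1.23525570e-03, -1.63649034e-03,
       -1.74265884e-04,  8.87490998e-06, -4.17658653e-04]), 'joint_efforts': array([ 1.04159466e-03, -5.21649778e+01, -1.22189499e-02, -2.44364101e+01,
       -5.67307218e-02,  1.41719778e-02,  5.34127469e-05]), 'position': array([ 0.16741399, -0.62755019,  0.21377105]), 'orientation': array([-3.11345075e+00, -4.08298876e-01,  4.98716019e-04]), 'contact_force': array([-0.05883645,  0.3274624 ,  0.92132417]), 'wrist_torque': array([-0.03937924, -0.04744186,  0.0573968 ]), 'grasp_force': 0.0, 'gripper_width': 0.0919411377836894}
scene {'intrinsics': array([[380.98988887,   0.        , 259.67033335],
       [  0.        , 380.98988887, 189.28731929],
       [  0.        ,   0.        ,   1.        ]]), 'eye': array([1.16612001, 0.39350143, 0.73876322]), 'attitude': array([-1.20535267, -2.25737627,  1.02728764])}
side {'intrinsics': array([[355.35903512,   0.        , 258.615
[... 1094 characters left out ...]
 503
side amber_flask 0.72 [240.9, 146.3, 273.9, 179.9] 254.9 162.3 600
side amber_flask 0.64 [180.8, 118.1, 200.5, 153.6] 190.9 137.1 461
side green_flask 0.72 [232.3, 101.0, 253.5, 135.1] 242.1 121.0 424
side stone 0.76 [150.3, 160.4, 167.7, 183.8] 158.9 171.1 222
side stone 0.73 [210.6, 215.1, 242.2, 228.3] 226.8 220.4 359
side stone 0.72 [238.1, 148.4, 274.2, 178.2] 255.2 161.6 570
side mat 0.69 [268.7, 230.6, 350.6, 278.5] 307.0 254.6 2880
side mat 0.56 [326.2, 311.0, 399.5, 384.0] 364.1 350.5 2812
side cradle 0.63 [233.6, 165.0, 281.5, 199.1] 256.8 182.2 766
side ring_seat 0.74 [249.1, 164.8, 269.6, 185.4] 259.2 175.0 178
side ring_seat 0.55 [235.1, 164.0, 283.3, 199.6] 256.9 182.4 759
```

View pics/a.png

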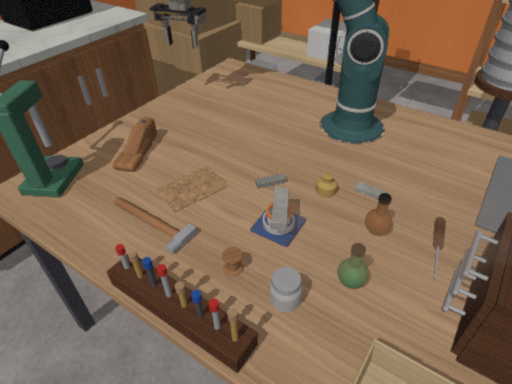

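View pics/b.png

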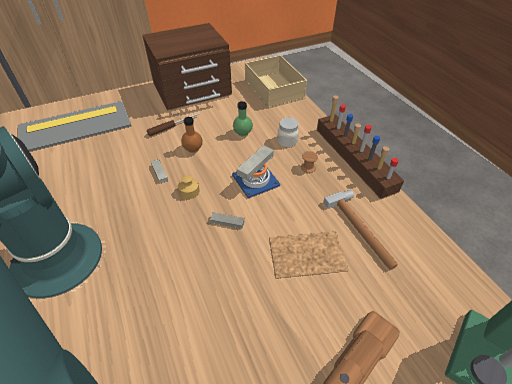

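```bash
cat > h.py <<'E'
import numpy as np,cv2
from scipy.spatial.transform import Rotation as R
from scipy.optimize import minimize
from plant import state, cams, r
def cam(n):
    c=cams.camera_info(n);return c["intrinsics"],np.array(c["eye"]),R.from_rotvec(c["attitude"]).as_matrix()
def proj(n,P,c=None):
    K,e,A=c or cam(n);p=(np.asarray(P)-e)@A
    if n=="wrist":
        rr=np.hypot(p[:,0],p[:,1]);th=np.arctan2(rr,p[:,2]);d=p[:,:2]/np.maximum(rr,1e-9)[:,None]*th[:,None]
    else: d=p[:,:2]/p[:,2:]
    return d*[K[0,0],K[1,1]]+K[:2,2]
def back(n,uv,z,c=None):
    K,e,A=c or cam(n);d=(np.atleast_2d(uv)-K[:2,2])/[K[0,0],K[1,1]]
    if n=="wrist":
        th=np.linalg.norm(d,axis=1,keepdims=True);d=d/np.maximum(th,1e-9)*np.sin(th);v=np.c_[d,np.cos(th)]
    else: v=np.c_[d,np.ones(len(d))]
    v=v@A.T;return e+v*((z-e[2])/v[:,2])[:,None]
def sil(n,parts,c,S=4):
    im=np.zeros((384*S,512*S),np.uint8)
    for P in parts:
        h=cv2.convexHull(((proj(n,P,c)+.5)*S).astype(np.float32)).astype(np.int32);cv2.fillConvexPoly(im,h,1)
    return cv2.resize(im.astype(np.float32),(512,384),interpolation=cv2.INTER_AREA)
def fit(parts,masks,x0,step):
    """parts(x)->list of point sets; masks {cam:bool}"""
    cs={n:cam(n) for n in masks}
    def cost(x):
        t=0
        for n,m in masks.items():
            s=sil(n,parts(x),cs[n]);t+=1-np.minimum(s,m).sum()/np.maximum(s,m).sum()
        return t
    x0=np.array(x0,float);sx=np.vstack([x0]+[x0+np.eye(len(x0))[i]*step[i] for i in range(len(x0))])
    o=minimize(cost,x0,method="Nelder-Mead",options=dict(initial_simplex=sx,xatol=2e-4,fatol=1e-4));return o.x,o.fun/len(masks)
def box(x,y,z,yaw,L,W,H):
    p=np.array([[a*L/2,b*W/2,c*H] for a in(-1,1) for b in(-1,1) for c in(0,1)])
    return [p@R.from_euler("z",yaw).as_matrix().T+[x,y,z]]
def flask(x,y,z=0):
    t=np.linspace(0,2*np.pi,24,endpoint=False);ring=lambda rr,h:np.c_[x+rr*np.cos(t),y+rr*np.sin(t),0*t+z+h]
    ball=np.vstack([ring(.034*np.cos(a),.034+.034*np.sin(a)) for a in np.linspace(-1.5,1.5,9)])
    return [ball,np.vstack([ring(.018,0),ring(.018,.005)]),np.vstack([ring(.013,.06),ring(.013,.105)]),np.vstack([ring(.015,.105),ring(.015,.12)])]
def region(n,label,near):
    b=[d for d in cams.outline_of(n,label) if np.hypot((d["box"][0]+d["box"][2])/2-near[0],(d["box"][1]+d["box"][3])/2-near[1])<15]
    return b[0]["region"].astype(np.float32)
E
cat > m1.py <<'E'
from h import *
print(cam("scene")[2][:,2],cam("side")[2][:,2])
S="scene";D="side"
def rect(n,m,z):
    ys,xs=np.nonzero(m);P=back(n,np.c_[xs,ys],z)[:,:2].astype(np.float32);return cv2.minAreaRect(P)
cams.read_camera(S);cams.read_camera(D)
mm={S:region(S,"mat",(191,190)),D:region(D,"mat",(309,254))}
for n in mm: print("mat",n,rect(n,mm[n],.004))
g=rect(D,mm[D],.004)
print("matfit",fit(lambda x:box(x[0],x[1],0,x[2],.18,.12,.004),mm,[*g[0],np.radians(g[2]+(90 if g[1][0]<g[1][1] else 0))],[.02,.02,.1]))
cc={S:region(S,"cradle",(278,227)),D:region(D,"cradle",(257,182))}
sm={S:region(S,"stone",(279,209)),D:region(D,"stone",(256,163))}
for n,g in((S,(279,209)),(D,(256,163))):print("stone",n,back(n,g,.085))
x0=back(D,(256,163),.085)[0]
for yw in(0,.8,1.57,2.4): print("stonefit",fit(lambda x:box(x[0],x[1],.06,x[2],.13,.038,.025),sm,[x0[0],x0[1],yw],[.02,.02,.3]))
for l,p,q in(("amber_flask",(379,214),(191,136)),("green_flask",(353,268),(242,119))):
    fm={S:region(S,l,p),D:region(D,l,q)}
    x0=back(S,p,.06)[0]
    print(l,x0,back(D,q,.06)[0],fit(lambda x:flask(*x),fm,x0[:2],[.02,.02]))
def blue(n,b):
    a=cams.read_camera(n).astype(int);m=(a[:,:,2]>a[:,:,0]+30)&(a[:,:,2]>a[:,:,1]+15);k=np.zeros_like(m);k[b[1]:b[3],b[0]:b[2]]=1;return m&k
for n,b in((S,(245,200,312,250)),(D,(225,160,290,202))):
    m=blue(n,b);print("plate",n,m.sum(),rect(n,m,.012))
E
python3 m1.py
```

```text
[-0.62055581 -0.42393795 -0.65968713] [ 0.29034477  0.60709377 -0.73968714]Traceback (most recent call last):
  File "m1.py", line 7, in <module>
    mm={S:region(S,"mat",(191,190)),D:region(D,"mat",(309,254))}
          ~~~~~~^^^^^^^^^^^^^^^^^^^
  File "h.py", line 43, in region
    return b[0]["region"].astype(np.float32)
           ~^^^
IndexError: list index out of range
```

```bash
python3 - <<'E'
s=open('h.py').read()
i=s.index("def region")
s=s[:i]+'''def region(n,label,near,tries=5):
    for _ in range(tries):
        b=[d for d in cams.outline_of(n,label) if np.hypot((d["box"][0]+d["box"][2])/2-near[0],(d["box"][1]+d["box"][3])/2-near[1])<15]
        if b: return b[0]["region"].astype(np.float32)
        cams.read_camera(n)
    print("missed",n,label);return None
'''
open('h.py','w').write(s)
E
python3 m1.py
```

```text
[-0.62055581 -0.42393795 -0.65968713] [ 0.29034477  0.60709377 -0.73968714]
mat scene ((0.5781169533729553, -0.2504660189151764), (0.1269979029893875, 0.1806420236825943), 71.72935485839844)
mat side ((0.576521098613739, -0.25413691997528076), (0.12431827932596207, 0.18092523515224457), 71.00365447998047)
matfit (array([ 0.57708571, -0.25274284,  2.80806996]), np.float64(0.031125545501708984))
stone scene [[0.58576006 0.05394206 0.085     ]]
stone side [[0.56251048 0.02731904 0.085     ]]
stonefit (array([0.56828713, 0.04561523, 0.49871593]), np.float64(0.08996942639350891))
stonefit (array([0.56862437, 0.04576234, 0.49233232]), np.float64(0.09043842554092407))
stonefit (array([0.56776578, 0.04543546, 0.50372511]), np.float64(0.09143379330635071))
stonefit (array([0.5684555, 0.0456045, 3.6429726]), np.float64(0.08906242251396179))
amber_flask [0.44027911 0.25921254 0.06      ] [0.43902108 0.25232245 0.06      ] (array([0.43885919, 0.26107204]), np.float64(0.06541863083839417))
green_flask [0.63100886 0.27253454 0.06      ] [0.62217993 0.26834041 0.06      ] (array([0.62388106, 0.27109697]), np.float64(0.06010022759437561))
plate scene 342 ((0.5824311375617981, 0.04318827763199806), (0.08750049024820328, 0.10617843270301819), 4.124683856964111)
plate side 397 ((0.5656760931015015, 0.035098932683467865), (0.10984957218170166, 0.11043064296245575), 3.0279808044433594)
```

```bash
cat >> h.py <<'E'
def go(x,y,z,yaw):
    """yaw = world direction of tool y (mod pi). prints shift in tool axes (units, before turning), turn units about tool z, tilt"""
    s=state();M=R.from_rotvec(s["orientation"]).as_matrix();cur=np.arctan2(M[1,1],M[0,1])
    d=(yaw-cur+np.pi/2)%np.pi-np.pi/2
    Z=R.from_euler("z",d).as_matrix()@M;T=Z.copy();h=np.array([T[0,1],T[1,1],0]);h/=np.linalg.norm(h)
    T=np.c_[np.cross(h,[0,0,-1]),h,[0,0,-1]]
    rv=R.from_matrix(M.T@T).as_rotvec()/np.radians(5)
    e=np.array([x,y,z])-s["position"]
    print("t",round(s["t"],2),"pos",s["position"].round(4),"turn",rv.round(2),"shift before turn",(M.T@e/.04).round(2),"shift after turn",(T.T@e/.04).round(2),"F",s["contact_force"].round(1),"w",round(s["gripper_width"],4),"g",round(s["grasp_force"],1),"q1,7",s["q"][[0,6]].round(2))
E
python3 -c "
from h import *
go(.568,.046,.18,.5+np.pi/2)"
```

```text
t 1.55 pos [ 0.1676 -0.628   0.2146] turn [ 0.    0.   -2.74] shift before turn [ 14.02 -13.7    0.86] shift after turn [16.86 -9.99  0.86] F [-0.2 -0.4 -0.2] w 0.092 g 0.0 q1,7 [ 1.27 -0.06]
```

Emit:
arm_command:
  moves:
    - [1, [0, 0, 0], [0, 0, -0.91]]
    - [1, [0, 0, 0], [0, 0, -0.91]]
    - [1, [0, 0, 0], [0, 0, -0.92]]
    - [1, [0.5, -0.3, 0.05], [0, 0, 0]]
    - [1, [0.9, -0.53, 0.05], [0, 0, 0]]
    - [1, [0.99, -0.59, 0.05], [0, 0, 0]]
    - [1, [0.99, -0.59, 0.05], [0, 0, 0]]
    - [1, [0.99, -0.59, 0.05], [0, 0, 0]]
    - [1, [0.99, -0.59, 0.05], [0, 0, 0]]
    - [1, [0.99, -0.59, 0.05], [0, 0, 0]]
    - [1, [0.99, -0.59, 0.05], [0, 0, 0]]
    - [1, [0.99, -0.59, 0.05], [0, 0, 0]]
    - [1, [0.99, -0.59, 0.05], [0, 0, 0]]
    - [1, [0.99, -0.59, 0.05], [0, 0, 0]]
    - [1, [0.99, -0.59, 0.05], [0, 0, 0]]
    - [1, [0.99, -0.59, 0.05], [0, 0, 0]]
    - [1, [0.99, -0.59, 0.05], [0, 0, 0]]
    - [1, [0.99, -0.59, 0.05], [0, 0, 0]]
    - [1, [0.99, -0.59, 0.05], [0, 0, 0]]
    - [1, [0.99, -0.59, 0], [0, 0, 0]]

```text
t: 3.55
position: [0.5531, 0.0249, 0.1825]
orientation: [3.044, 0.776, -0.0]
contact_force: [0.5, -0.9, 0.4]
gripper_width: 0.0916
grasp_force: 0.0
```

```bash
cat > m2.py <<'E'
from h import *
go(.568,.046,.18,.5+np.pi/2)
c=cam("wrist");a=cams.read_camera("wrist");cv2.imwrite("pics/c.png",a[:,:,::-1])
p=proj("wrist",box(.568,.0456,.06,.5,.13,.038,.025)[0],c);print("proj",p.round().tolist())
for l in("stone","cradle","amber_flask"):
    for d in cams.outline_of("wrist",l)[:3]: print(l,d["conf"],d["box"])
m=region("wrist","stone",p.mean(0))
if m is not None:
    K=c
    def cost(x):
        s=sil("wrist",box(x[0],x[1],.06,x[2],.13,.038,.025),c);return 1-np.minimum(s,m).sum()/np.maximum(s,m).sum()
    o=minimize(cost,[.568,.046,.5],method="Nelder-Mead",options=dict(initial_simplex=[[.568,.046,.5],[.58,.046,.5],[.568,.056,.5],[.568,.046,.6]],xatol=2e-4));print(o.x,o.fun)
E
python3 m2.py
```

```text
t 3.55 pos [0.5531 0.0249 0.1825] turn [ 0.    0.   -0.01] shift before turn [ 0.58 -0.29  0.06] shift after turn [ 0.58 -0.29  0.06] F [ 0.5 -0.9  0.4] w 0.0916 g 0.0 q1,7 [ 0.25 -1.35]
proj [[263.0, 225.0], [264.0, 234.0], [228.0, 225.0], [225.0, 234.0], [264.0, 99.0], [265.0, 98.0], [225.0, 99.0], [222.0, 98.0]]
stone 0.83 [223.5, 95.0, 270.0, 230.2]
stone 0.76 [241.9, 266.5, 307.7, 292.3]
stone 0.61 [56.5, 238.6, 78.8, 252.5]
cradle 0.76 [189.6, 109.8, 312.3, 216.3]
amber_flask 0.59 [1.8, 145.9, 82.0, 201.2]
[0.57112448 0.04635203 0.50493605] 0.02772301435470581
```

View pics/c.png

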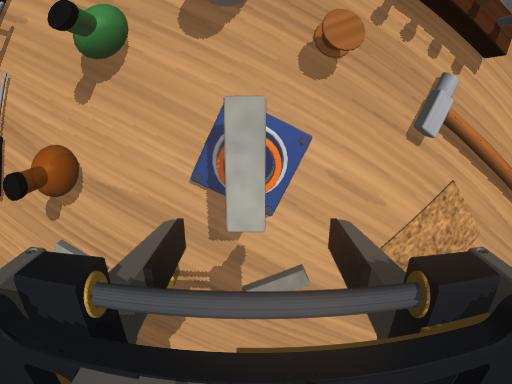

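```bash
python3 -c "
from h import *
go(.571,.0464,.068,.505+np.pi/2)
c=cam('wrist');P=back('wrist',[[219,106],[271,214],[312,136],[191,178]],.012,c);print(P.round(4),P.mean(0))"
```

```text
t 3.8 pos [0.5521 0.0227 0.1822] turn [ 0.    0.01 -0.06] shift before turn [ 0.7  -0.29  2.86] shift after turn [ 0.7  -0.29  2.86] F [ 0.9 -0.7  0. ] w 0.0922 g 0.0 q1,7 [ 0.25 -1.34]
[[ 0.604   0.099   0.012 ]
 [ 0.5193 -0.016   0.012 ]
 [ 0.6251 -0.0112  0.012 ]
 [ 0.513   0.09    0.012 ]] [0.56533671 0.04043317 0.012     ]
```

Emit:
arm_command:
  moves:
    - [1, [0.35, -0.14, 0], [0, 0, -0.05]]
    - [1, [0.33, -0.14, 0.3], [0, 0, 0]]
    - [1, [0, 0, 0.7], [0, 0, 0]]
    - [1, [0, 0, 0.7], [0, 0, 0]]
    - [1, [0, 0, 0.6], [0, 0, 0]]
    - [1, [0, 0, 0.4], [0, 0, 0]]
    - [1, [0, 0, 0.15], [0, 0, 0]]
    - [1, [0, 0, 0], [0, 0, 0]]
    - [1, [0, 0, 0], [0, 0, 0]]

```text
t: 4.7
position: [0.5718, 0.0463, 0.0695]
orientation: [3.042, 0.783, 0.003]
contact_force: [0.3, 0.5, -0.5]
gripper_width: 0.0922
grasp_force: 0.0
```

```bash
python3 m2.py | grep -v "^[acs]"
```

```text
t 4.7 pos [0.5718 0.0463 0.0695] turn [ 0.01 -0.02  0.04] shift before turn [-0.08 -0.04 -2.76] shift after turn [-0.09 -0.04 -2.76] F [ 0.3  0.5 -0.5] w 0.0922 g 0.0 q1,7 [ 0.16 -1.46]
proj [[279.0, 312.0], [281.0, 334.0], [229.0, 312.0], [226.0, 334.0], [285.0, 136.0], [290.0, 140.0], [223.0, 136.0], [217.0, 140.0]]
[0.57004998 0.0459846  0.49635037] 0.1467716097831726
```

Emit:
arm_command:
  moves:
    - [0.3, [0, 0, 0.05], [0, 0, 0]]
    - [0.3, [0, 0, 0], [0, 0, 0]]
    - [0.3, [0, 0, 0], [0, 0, 0]]
    - [0.3, [0, 0, 0], [0, 0, 0]]
    - [0.3, [0, 0, 0], [0, 0, 0]]
    - [0.3, [0, 0, 0], [0, 0, 0]]
    - [0.3, [0, 0, 0], [0, 0, 0]]
  squeeze: 30

```text
t: 5.65
position: [0.5709, 0.0463, 0.0665]
orientation: [-3.042, -0.784, 0.0]
contact_force: [-1.1, 2.3, 0.9]
gripper_width: 0.0379
grasp_force: 1.2
```

Emit:
arm_command:
  moves:
    - [0.2, [0, 0, 0], [0, 0, 0]]
    - [0.2, [0, 0, 0], [0, 0, 0]]
    - [0.2, [0, 0, 0], [0, 0, 0]]
    - [0.2, [0, 0, -0.4], [0, 0, 0]]
    - [0.2, [0, 0, -0.8], [0, 0, 0]]
    - [0.2, [0, 0, -0.8], [0, 0, 0]]
    - [0.2, [0, 0, -0.3], [0, 0, 0]]

```text
t: 6.35
position: [0.5727, 0.0466, 0.1624]
orientation: [3.041, 0.784, 0.008]
contact_force: [1.0, -0.3, -2.4]
gripper_width: 0.0379
grasp_force: 30.0
```

```bash
python3 -c "
from h import *
go(.577,-.2527,.13,2.808+np.pi/2)"
```

```text
t 6.35 pos [0.5727 0.0466 0.1624] turn [ 0.   -0.06  9.6 ] shift before turn [-3.53  6.6   0.81] shift after turn [2.55 7.04 0.81] F [ 1.  -0.3 -2.4] w 0.0379 g 30.0 q1,7 [ 0.2 -1.4]
```

Emit:
arm_command:
  moves:
    - [0.2, [-0.3, 0.6, 0], [0, 0, 0]]
    - [0.2, [-0.44, 0.83, 0], [0, 0, 0]]
    - [0.2, [-0.44, 0.83, 0], [0, 0, 0]]
    - [0.2, [-0.44, 0.83, 0], [0, 0, 0]]
    - [0.2, [-0.44, 0.83, 0], [0, 0, 0]]
    - [0.2, [-0.44, 0.83, 0], [0, 0, 0]]
    - [0.2, [-0.44, 0.83, 0], [0, 0, 0]]
    - [0.2, [-0.44, 0.83, 0], [0, 0, 0]]
    - [0.2, [-0.15, 0.2, 0.1], [0, 0, 0.6]]
    - [0.2, [0, 0, 0.1], [0, 0, 1]]
    - [0.2, [0, 0, 0.1], [0, 0, 1]]
    - [0.2, [0, 0, 0.1], [0, 0, 1]]
    - [0.2, [0, 0, 0.1], [0, 0, 1]]
    - [0.2, [0, 0, 0.1], [0, 0, 1]]
    - [0.2, [0, 0, 0.1], [0, 0, 1]]
    - [0.2, [0, 0, 0.1], [0, 0, 1]]
    - [0.2, [0, 0, 0], [0, 0, 1]]
    - [0.2, [0, 0, 0], [0, 0, 1]]
    - [0.2, [0, 0, 0], [0, 0, 0]]
    - [0.2, [0, 0, 0], [0, 0, 0]]

```text
t: 8.35
position: [0.5747, -0.2533, 0.1263]
orientation: [-3.099, 0.518, 0.001]
contact_force: [0.2, -0.5, -2.2]
gripper_width: 0.0377
grasp_force: 30.0
```

```bash
python3 -c "
from h import *
go(.577,-.2527,.0125,2.808+np.pi/2)"
```

```text
t 8.35 pos [ 0.5747 -0.2533  0.1263] turn [0.   0.01 0.03] shift before turn [ 0.05 -0.03  2.84] shift after turn [ 0.05 -0.03  2.84] F [ 0.2 -0.5 -2.2] w 0.0377 g 30.0 q1,7 [ 0.47 -1.62]
```

Emit:
arm_command:
  moves:
    - [0.2, [0, 0, 0.4], [0, 0, 0]]
    - [0.2, [0, 0, 0.7], [0, 0, 0]]
    - [0.2, [0, 0, 0.7], [0, 0, 0]]
    - [0.2, [0, 0, 0.5], [0, 0, 0]]
    - [0.2, [0, 0, 0.3], [0, 0, 0]]
    - [0.2, [0, 0, 0.2], [0, 0, 0]]
    - [0.2, [0, 0, 0.05], [0, 0, 0]]
    - [0.2, [0, 0, 0], [0, 0, 0]]
    - [0.2, [0, 0, 0], [0, 0, 0]]

```text
t: 9.25
position: [0.5758, -0.2538, 0.0136]
orientation: [3.098, -0.521, 0.003]
contact_force: [0.2, 0.6, -1.6]
gripper_width: 0.0377
grasp_force: 30.0
```

Emit:
arm_command:
  moves:
    - [0.2, [0, 0, 0.04], [0, 0, 0]]
    - [0.2, [0, 0, 0.03], [0, 0, 0]]
    - [0.2, [0, 0, 0], [0, 0, 0]]
    - [0.2, [0, 0, 0], [0, 0, 0]]

```text
t: 9.65
position: [0.5755, -0.2537, 0.0105]
orientation: [3.098, -0.522, 0.002]
contact_force: [-0.5, 0.8, 2.9]
gripper_width: 0.0375
grasp_force: 30.0
```

Emit:
arm_command:
  moves:
    - [1, [0, 0, 0], [0, 0, 0]]
    - [1, [0, 0, 0], [0, 0, 0]]
    - [1, [0, 0, 0], [0, 0, 0]]
    - [1, [0, 0, 0], [0, 0, 0]]
    - [1, [0, 0, 0], [0, 0, 0]]
    - [1, [0, 0, 0], [0, 0, 0]]
    - [1, [0, 0, -0.4], [0, 0, 0]]
    - [1, [0, 0, -0.9], [0, 0, 0]]
    - [1, [0, 0, -1], [0, 0, 0]]
    - [1, [0, 0, -1], [0, 0, 0]]
    - [1, [0, 0, -1], [0, 0, 0]]
    - [1, [0, 0, -0.5], [0, 0, 0]]

```text
t: 10.85
position: [0.5767, -0.254, 0.2074]
orientation: [3.096, -0.521, 0.011]
contact_force: [-0.6, 0.2, -0.1]
gripper_width: 0.0918
grasp_force: 0.0
```

Run:
```python
from h import *
a=cams.read_camera("side");b=cams.read_camera("scene")
cv2.imwrite("pics/d.png",np.vstack([cv2.resize(x,None,fx=1.5,fy=1.5)[:300] if 0 else cv2.resize(x[100:300,120:420],None,fx=1.5,fy=1.5) for x in(a,b)])[:,:,::-1])
# where tool-y is toward robot-y direction: yaw for flask grasp: radial-perpendicular
go(.439,.261,.20,np.arctan2(.261,.439)+np.pi/2)
```

```text
t 10.95 pos [ 0.5772 -0.2543  0.2071] turn [ 0.05 -0.09 -9.97] shift before turn [ -7.48 -11.04   0.11] shift after turn [  3.61 -12.84   0.18] F [ 1.  -0.   0.3] w 0.0921 g 0.0 q1,7 [ 0.48 -1.61]
```

View pics/d.png

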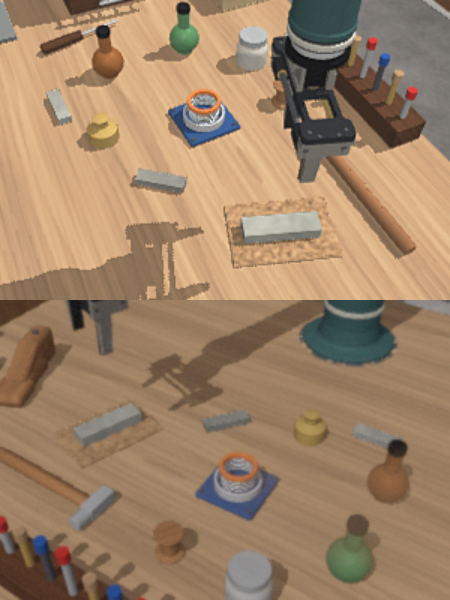

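```bash
python3 -c "
from h import *
go(.54,.03,.20,np.arctan2(.261,.439)+np.pi/2)"
```

```text
t 10.95 pos [ 0.5772 -0.2543  0.2071] turn [ 0.05 -0.09 -9.97] shift before turn [-3.21 -6.41  0.15] shift after turn [ 2.83 -6.58  0.18] F [ 1.  -0.   0.3] w 0.0921 g 0.0 q1,7 [ 0.48 -1.61]
```

Emit:
arm_command:
  moves:
    - [1, [-0.3, -0.6, 0], [0, 0, 0]]
    - [1, [-0.5, -0.95, 0], [0, 0, 0]]
    - [1, [-0.5, -1, 0], [0, 0, 0]]
    - [1, [-0.5, -1, 0], [0, 0, 0]]
    - [1, [-0.5, -1, 0], [0, 0, 0]]
    - [1, [-0.5, -1, 0], [0, 0, 0]]
    - [1, [-0.41, -0.86, 0.15], [0, 0, 0]]
    - [1, [0, 0, 0], [0, 0, -1]]
    - [1, [0, 0, 0], [0, 0, -1]]
    - [1, [0, 0, 0], [0, 0, -1]]
    - [1, [0, 0, 0], [0, 0, -1]]
    - [1, [0, 0, 0], [0, 0, -1]]
    - [1, [0, 0, 0], [0, 0, -1]]
    - [1, [0, 0, 0], [0, 0, -1]]
    - [1, [0, 0, 0], [0, 0, -1]]
    - [1, [0, 0, 0], [0, 0, -1]]
    - [1, [0, 0, 0], [0, 0, -1]]
    - [1, [0, 0, 0], [0, 0, 0]]
    - [1, [0, 0, 0], [0, 0, 0]]

```text
t: 12.85
position: [0.5372, 0.0307, 0.1953]
orientation: [-3.029, -0.833, 0.002]
contact_force: [-0.3, -0.1, 0.4]
gripper_width: 0.0918
grasp_force: 0.0
```

```bash
cat > m3.py <<'E'
from h import *
t=np.linspace(0,2*np.pi,32,endpoint=False)
def ringpts(x,y):return [np.vstack([np.c_[x+.033*np.cos(t),y+.033*np.sin(t),0*t+z] for z in(.05,.06)])]
c=cam("wrist");W=cams.read_camera("wrist");s=cams.read_camera("scene");d=cams.read_camera("side")
cv2.imwrite("pics/e.png",W[:,:,::-1])
ims=dict(wrist=W,scene=s,side=d);C=dict(wrist=c,scene=cam("scene"),side=cam("side"))
M={}
for n,a in ims.items():
    h=cv2.cvtColor(a,cv2.COLOR_RGB2HSV);m=((h[:,:,0]<13)&(h[:,:,1]>185)&(h[:,:,2]>130)).astype(np.uint8)
    p=proj(n,[[.566,.04,.055]],C[n])[0];k=np.zeros_like(m);w=70 if n=="wrist" else 22
    y,x=int(p[1]),int(p[0]);k[max(0,y-w):y+w,max(0,x-w):x+w]=1;m&=k
    pts=np.argwhere(m)[:,::-1].astype(np.int32)
    if len(pts)<20: print(n,"no ring",p,len(pts));continue
    f=np.zeros_like(m);cv2.fillConvexPoly(f,cv2.convexHull(pts),1);M[n]=f
    f=f.astype(np.float32)
    def cost(x):
        q=sil(n,ringpts(*x),C[n]);return 1-np.minimum(q,f).sum()/np.maximum(q,f).sum()
    o=minimize(cost,[.566,.04],method="Nelder-Mead",options=dict(initial_simplex=[[.566,.04],[.58,.04],[.566,.05]],xatol=2e-4))
    print("ring",n,len(pts),o.x.round(4),round(o.fun,3))
for n in ims:
    p=proj(n,[[.439,.261,.06]],C[n])[0]
    if not(0<p[0]<512 and 0<p[1]<384): print(n,p,"out");continue
    for l in cams.outline_of(n,"amber_flask"):
        b=l["box"]
        if np.hypot((b[0]+b[2])/2-p[0],(b[1]+b[3])/2-p[1])<(45 if n=="wrist" else 15):
            f=l["region"].astype(np.float32)
            def cost(x):
                q=sil(n,flask(*x),C[n]);return 1-np.minimum(q,f).sum()/np.maximum(q,f).sum()
            o=minimize(cost,[.439,.261],method="Nelder-Mead",options=dict(initial_simplex=[[.439,.261],[.45,.261],[.439,.271]],xatol=2e-4))
            print("flask",n,b,o.x.round(4),round(o.fun,3));break
go(.439,.261,.20,np.arctan2(.261,.439)+np.pi/2)
E
python3 m3.py
```

```text
ring wrist 939 [0.5691 0.0417] 0.034
scene no ring [278.12731299 210.81362923] 0
side no ring [255.24324563 167.54278049] 10
flask wrist [14.6, 129.6, 91.6, 178.1] [0.4422 0.262 ] 0.05
flask scene [366.3, 189.4, 394.9, 236.2] [0.4396 0.2611] 0.054
flask side [181.9, 117.2, 199.8, 152.8] [0.4384 0.2596] 0.054
t 13.15 pos [0.5376 0.0309 0.1958] turn [0.   0.   0.03] shift before turn [ 0.84 -6.2  -0.11] shift after turn [ 0.82 -6.21 -0.11] F [ 0.   0.4 -0. ] w 0.0915 g 0.0 q1,7 [ 0.24 -1.31]
```

View pics/e.png

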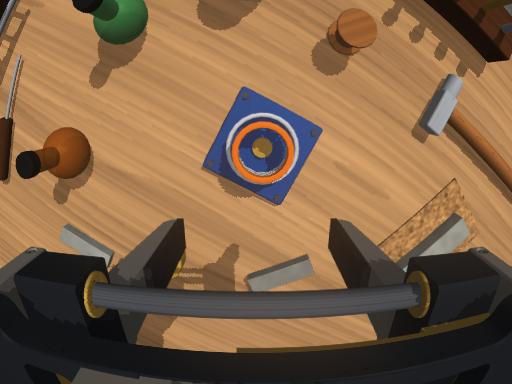

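Emit:
arm_command:
  moves:
    - [1, [0.08, -0.6, 0], [0, 0, 0]]
    - [1, [0.13, -0.95, 0], [0, 0, 0]]
    - [1, [0.13, -1, 0], [0, 0, 0]]
    - [1, [0.13, -1, 0], [0, 0, 0]]
    - [1, [0.13, -1, 0], [0, 0, 0]]
    - [1, [0.13, -1, 0], [0, 0, 0]]
    - [1, [0.1, -0.65, 0], [0, 0, 0]]
    - [1, [0.1, 0, 0], [0, 0, 0]]
    - [1, [0, 0, 0], [0, 0, 0]]

```text
t: 14.05
position: [0.4425, 0.263, 0.1958]
orientation: [3.028, 0.838, 0.0]
contact_force: [-0.4, 0.1, 0.5]
gripper_width: 0.0916
grasp_force: 0.0
```

```bash
sed 's/<45 if/<60 if/' m3.py | sed 's/(45 if n/(70 if n/' > m4.py; python3 m4.py | grep -v ring; python3 -c "
from h import *
go(.441,.2615,.071,np.arctan2(.261,.439)+np.pi/2)"
```

```text
flask wrist [227.2, 147.4, 291.1, 218.1] [0.4419 0.262 ] 0.038
flask scene [367.3, 194.2, 391.8, 234.6] [0.4413 0.2615] 0.124
flask side [181.8, 118.9, 202.6, 154.2] [0.4401 0.2594] 0.12
t 14.35 pos [0.4427 0.2617 0.1957] turn [0.   0.   0.01] shift before turn [-0.09 -0.03 -0.11] shift after turn [-0.09 -0.03 -0.11] F [ 1.  -0.6 -0.4] w 0.0922 g 0.0 q1,7 [-0.14 -1.82]
t 14.35 pos [0.4427 0.2617 0.1957] turn [0.   0.   0.01] shift before turn [-0.04 -0.02  3.12] shift after turn [-0.04 -0.02  3.12] F [ 1.  -0.6 -0.4] w 0.0922 g 0.0 q1,7 [-0.14 -1.82]
```

Emit:
arm_command:
  moves:
    - [1, [-0.02, 0, 0.4], [0, 0, 0]]
    - [1, [0, 0, 0.8], [0, 0, 0]]
    - [1, [0, 0, 0.8], [0, 0, 0]]
    - [1, [0, 0, 0.6], [0, 0, 0]]
    - [1, [0, 0, 0.4], [0, 0, 0]]
    - [1, [0, 0, 0.12], [0, 0, 0]]
    - [0.5, [0, 0, 0], [0, 0, 0]]
    - [0.3, [0, 0, 0], [0, 0, 0]]
    - [0.15, [0, 0, 0], [0, 0, 0]]
    - [0.15, [0, 0, 0], [0, 0, 0]]
    - [0.15, [0, 0, 0], [0, 0, 0]]
    - [0.15, [0, 0, 0], [0, 0, 0]]
    - [0.15, [0, 0, 0], [0, 0, 0]]
    - [0.15, [0, 0, 0], [0, 0, 0]]
    - [0.15, [0, 0, 0], [0, 0, 0]]
    - [0.15, [0, 0, 0], [0, 0, 0]]
    - [0.15, [0, 0, 0], [0, 0, 0]]
    - [0.15, [0, 0, 0], [0, 0, 0]]
  squeeze: 45

```text
t: 16.15
position: [0.4416, 0.2623, 0.071]
orientation: [3.028, 0.837, -0.0]
contact_force: [-0.0, -0.7, 1.0]
gripper_width: 0.0286
grasp_force: 45.0
```

Emit:
arm_command:
  moves:
    - [0.45, [0, 0, 0], [0, 0, 0]]
    - [0.45, [0, 0, 0], [0, 0, 0]]
    - [0.45, [0, 0, 0.08], [0, 0, 0]]
    - [0.45, [0, 0, 0], [0, 0, 0]]
    - [0.15, [0, 0, 0], [0, 0, 0]]
    - [0.15, [0, 0, 0], [0, 0, 0]]
    - [0.15, [0, 0, 0], [0, 0, 0]]
    - [0.15, [0, 0, 0], [0, 0, 0]]
    - [0.15, [0, 0, 0], [0, 0, 0]]
    - [0.15, [0, 0, 0], [0, 0, 0]]
  squeeze: 45

```text
t: 17.15
position: [0.4415, 0.2623, 0.0677]
orientation: [3.028, 0.837, -0.0]
contact_force: [-0.2, 0.5, -1.3]
gripper_width: 0.0287
grasp_force: 45.0
```

```bash
python3 -c "
from h import *
go(.439,.261,.20,np.arctan2(.261,.439)+np.pi/2)
c=cam('wrist');a=cams.read_camera('wrist');cv2.imwrite('pics/f.png',cv2.resize(a[80:330,140:380],None,fx=2,fy=2)[:,:,::-1])"
```

```text
t 17.15 pos [0.4415 0.2623 0.0677] turn [-0.    0.    0.03] shift before turn [-0.07 -0.   -3.31] shift after turn [-0.07 -0.   -3.31] F [-0.2  0.5 -1.3] w 0.0287 g 45.0 q1,7 [-0.22 -1.94]
```

View pics/f.png

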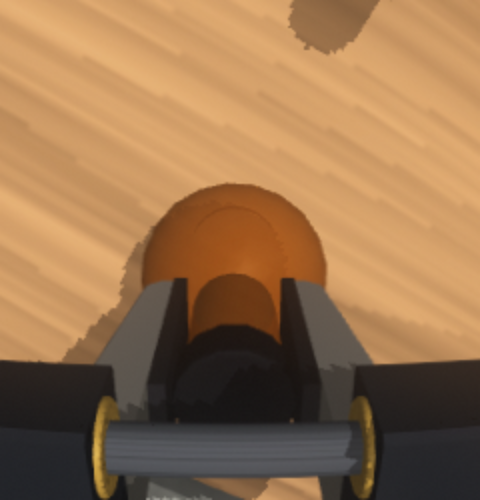

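Emit:
arm_command:
  moves:
    - [0.1, [0, 0, 0], [0, 0, 0]]
    - [0.1, [0, 0, -0.2], [0, 0, 0]]
    - [0.1, [0, 0, -0.5], [0, 0, 0]]
    - [0.1, [0, 0, -0.7], [0, 0, 0]]
    - [0.1, [0, 0, -0.6], [0, 0, 0]]
    - [0.1, [0, 0, -0.4], [0, 0, 0]]
    - [0.1, [0, 0, -0.1], [0, 0, 0]]
    - [0.1, [0, 0, 0], [0, 0, 0]]
    - [0.1, [0, 0, 0], [0, 0, 0]]
  squeeze: 55

```text
t: 18.1
position: [0.4411, 0.2618, 0.167]
orientation: [3.028, 0.836, -0.002]
contact_force: [-0.1, 0.3, -2.1]
gripper_width: 0.0287
grasp_force: 55.0
```

```bash
python3 -c "
from h import *
go(.569,.0417,.17,np.arctan2(.261,.439)+np.pi/2)
cw=cam('wrist');ims={}
for n in('scene','side'):
    f=None
    cams.read_camera(n)
    p=proj(n,[[.441,.262,.16]])[0]
    f=region(n,'amber_flask',p)
    if f is None: continue
    c=cam(n)
    def cost(x):
        q=sil(n,flask(*x),c);return 1-np.minimum(q,f).sum()/np.maximum(q,f).sum()
    ims[n]=f
z0=.1
print(fit(lambda x:flask(*x),ims,[.4415,.262,z0],[.01,.01,.02]))
"
```

```text
t 18.1 pos [0.4411 0.2618 0.167 ] turn [0.   0.02 0.03] shift before turn [-0.08  6.36 -0.07] shift after turn [-0.06  6.37 -0.08] F [-0.1  0.3 -2.1] w 0.0287 g 55.0 q1,7 [-0.15 -1.84]
(array([0.43900988, 0.26137711, 0.09802431]), np.float64(0.16898411512374878))
```

Emit:
arm_command:
  moves:
    - [0.1, [0, 0.3, 0], [0, 0, 0]]
    - [0.1, [0, 0.6, 0], [0, 0, 0]]
    - [0.1, [0, 0.8, 0], [0, 0, 0]]
    - [0.1, [0, 0.8, 0], [0, 0, 0]]
    - [0.1, [0, 0.8, 0], [0, 0, 0]]
    - [0.1, [0, 0.8, 0], [0, 0, 0]]
    - [0.1, [0, 0.8, 0], [0, 0, 0]]
    - [0.1, [-0.04, 0.7, 0], [0, 0, 0]]
    - [0.1, [-0.03, 0.5, 0], [0, 0, 0]]
    - [0.1, [0, 0.27, 0], [0, 0, 0]]
    - [0.1, [0, 0, 0], [0, 0, 0]]
    - [0.1, [0, 0, 0], [0, 0, 0]]
    - [0.1, [0, 0, 0], [0, 0, 0]]

```text
t: 19.7
position: [0.5694, 0.0437, 0.1678]
orientation: [-3.027, -0.84, 0.0]
contact_force: [0.1, -0.5, -1.5]
gripper_width: 0.0284
grasp_force: 55.0
```

Run:
```python
from h import *
go(.569,.0417,.128,np.arctan2(.261,.439)+np.pi/2)
ims=[]
for n,l,tp in(("scene",230,150),("side",205,100)):
    a=cams.read_camera(n);ims.append(cv2.resize(a[tp:tp+110,l:l+110],None,fx=3.6,fy=3.6,interpolation=cv2.INTER_CUBIC))
    c=cam(n)
    for P in ([.569,.0417,.06],[.569,.0417,.098],[.569,.0417,.218]):
        u=(proj(n,[P],c)[0]-[l,tp]+.5)*3.6;cv2.circle(ims[-1],tuple(int(v) for v in u),3,(0,255,0),-1)
cv2.imwrite("pics/g.png",np.hstack(ims)[:,:,::-1])
```

```text
t 19.7 pos [0.5694 0.0437 0.1678] turn [-0.01  0.    0.06] shift before turn [-0.03  0.04  0.99] shift after turn [-0.03  0.04  1.  ] F [ 0.1 -0.5 -1.5] w 0.0284 g 55.0 q1,7 [ 0.22 -1.36]
```

View pics/g.png

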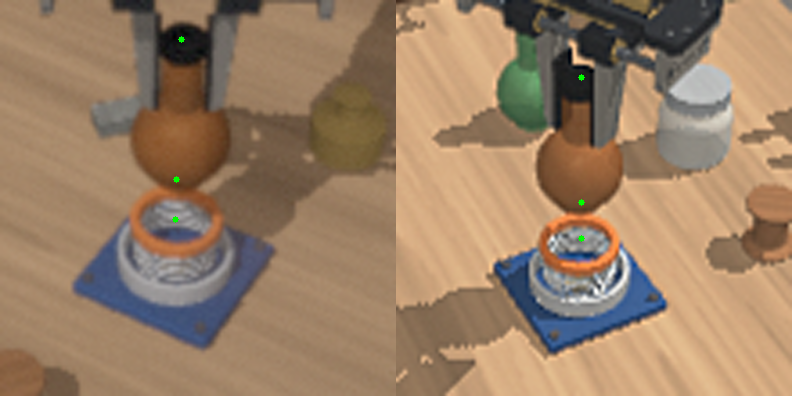

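Emit:
arm_command:
  moves:
    - [0.1, [-0.03, 0.04, 0.2], [0, 0, 0]]
    - [0.1, [0, 0, 0.4], [0, 0, 0]]
    - [0.1, [0, 0, 0.4], [0, 0, 0]]
    - [0.1, [0, 0, 0.2], [0, 0, 0]]
    - [0.1, [0, 0, 0.05], [0, 0, 0]]
    - [0.1, [0, 0, 0.05], [0, 0, 0]]
    - [0.1, [0, 0, 0], [0, 0, 0]]
    - [0.1, [0, 0, 0], [0, 0, 0]]

```text
t: 20.6
position: [0.5699, 0.0408, 0.1164]
orientation: [-3.028, -0.837, -0.001]
contact_force: [-1.8, 2.0, 1.5]
gripper_width: 0.0286
grasp_force: 55.0
```

Emit:
arm_command:
  moves:
    - [0.1, [0, 0, 0.05], [0, 0, 0]]
    - [0.1, [0, 0, 0.05], [0, 0, 0]]
    - [0.1, [0, 0, 0], [0, 0, 0]]
    - [0.1, [0, 0, 0], [0, 0, 0]]

```text
t: 21.0
position: [0.5701, 0.0408, 0.1122]
orientation: [-3.028, -0.837, -0.001]
contact_force: [-2.8, 2.9, 4.7]
gripper_width: 0.0285
grasp_force: 55.0
```

Emit:
arm_command:
  moves:
    - [0.1, [-0.01, -0.03, 0.05], [0, 0, 0]]
    - [0.1, [0, 0, 0.07], [0, 0, 0]]
    - [0.1, [0, 0, 0.07], [0, 0, 0]]
    - [0.1, [0, 0, 0], [0, 0, 0]]
    - [0.1, [0, 0, 0], [0, 0, 0]]

```text
t: 21.5
position: [0.5699, 0.0415, 0.1051]
orientation: [3.028, 0.837, 0.004]
contact_force: [-1.8, 1.3, 8.1]
gripper_width: 0.0285
grasp_force: 55.0
```

Emit:
arm_command:
  moves:
    - [0.1, [-0.01, -0.02, 0.05], [0, 0, 0]]
    - [0.1, [0, 0, 0.06], [0, 0, 0]]
    - [0.1, [0, 0, 0.04], [0, 0, 0]]
    - [0.1, [0, 0, 0], [0, 0, 0]]
    - [0.1, [0, 0, 0], [0, 0, 0]]
    - [0.1, [0, 0, 0], [0, 0, 0]]

```text
t: 22.1
position: [0.5696, 0.042, 0.0996]
orientation: [3.027, 0.837, 0.005]
contact_force: [-2.0, 2.2, 9.9]
gripper_width: 0.0286
grasp_force: 55.0
```

Run:
```python
from h import *
F=[];Z=[]
ims=[]
for n,l,tp in(("scene",140,140),("side",205,100),("scene",230,150)):
    k=3.6 if l!=140 else 3.6
    a=cams.read_camera(n);s=state();F.append(s["contact_force"]);Z.append(s["position"])
    ims.append(cv2.resize(a[tp:tp+110,l:l+72],None,fx=k,fy=k,interpolation=cv2.INTER_CUBIC))
print(np.mean(F,0),np.mean(Z,0))
cv2.imwrite("pics/h.png",np.hstack(ims)[:,:,::-1])
```

```text
[-1.95101754  2.96858034  9.96136892] [0.56960765 0.04199395 0.0996527 ]
```

View pics/h.png

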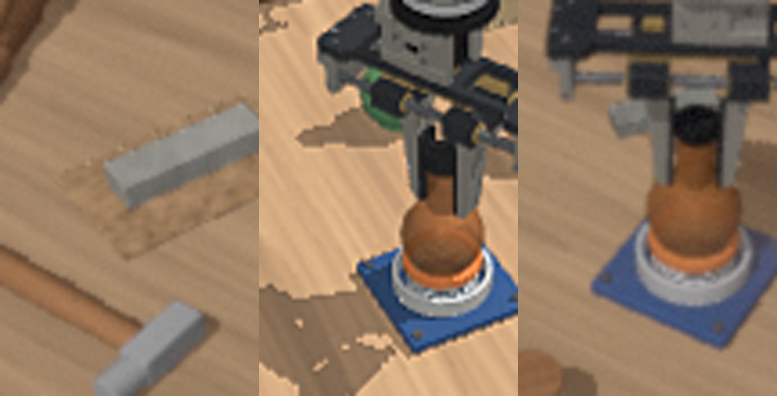

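```bash
python3 -c "
from plant import r
print(r.finish_job())"
```

```text
the job is handed in; nothing more can be done
None
```

I handed the job in at about 22 s with the stone lying flat on the cork mat, let go, and the amber flask still held upright in the ring, pressed down about 16 mm of the 20 mm travel (estimated from force and height); no verdict was returned.

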